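# Tare the balance under its draught shield

## Task

An empty weighing dish stands on the pan of the balance and has to be tared out of the draught. Without picking anything up, use the fingertips to push the balance's sliding glass top gently towards the front by its pull bar until it is fully shut, then press the tare key (the one long key in the row) lightly down, let it come up again and withdraw. Do not press the other keys, and leave the dish and everything round the balance where it is.

Things in the scene. Friction and masses are not known exactly. Their poses are not given: they have to be found in the camera images.
- balance: White balance, fixed, 290 (x) x 180 mm (y). Origin: centre of its footprint, desk height; x runs from the key side (front) to the rear, y left, z up. In x: flat key field -145 to -95 mm, 36 mm high; sloped display console -95 to -45, rising to 58 mm; glass chamber -45 to 95, 150 mm wide, rails up to 150 mm high; rear housing 95 to 145, 146 mm high.
- shield_top (a joint): Sliding glass top of the chamber (plate 144 x 148 mm, upper face 154 mm above the desk), m: 0 = fully shut, at its front stop; grows as it slides to the rear (balance's +x), at most 0.100. Starts 0.05 to 0.09 open, slides with about 1 N of friction and stays where it is left.
- pull_bar (a point): Centre of the upper face of the pull bar, an upright grey ridge on the front part of the glass top, moving with it: 10 mm thick (x), 100 mm wide (y), top 171 mm above the desk, 17 mm above the glass. Axes as the balance's. Behind it (+x) lie 120 mm of bare glass; pushing its rear face to -x shuts the top.
- tare_key (a joint): The tare key's travel, m: 0 = up, 0.004 = fully down; straight down, springs back by itself, 1 N to start and 3 N fully down. It counts as pressed beyond 0.002.
- tare_top (a point): Centre of the upper face of the tare key, the one long key: 18 mm (x) by 40 mm (y), 43.5 mm above the desk, standing 7 mm above the key field, at x -120 mm, y -13 mm of the balance. Axes as the balance's.
- mode_key (a joint): Small square key (16 mm) with its centre 43 mm to the left (+y) of the tare key's; travel as the tare key's. Not to be pressed.
- print_key (a joint): Small square key (16 mm) with its centre 43 mm to the right (-y) of the tare key's; travel as the tare key's. Not to be pressed.
- power_key (a joint): Round key (17 mm), leftmost in the row, centre 77 mm to the left (+y) of the tare key's; travel as the tare key's. Not to be pressed.
- pan_top (a point): Centre of the upper face of the fixed steel pan (82 mm across), 70 mm above the desk inside the glass chamber.
- dish: Empty white weighing dish, 54 mm across, 13 mm high, loose on the pan. Origin: centre of its underside.
- powder_jar: White jar, 38 mm across, 67 mm high, standing to the left of the key field. Origin: centre of its underside.
- vial: Dark brown vial with a beige cap, 41 mm across, 86 mm high, standing to the left of the balance. Origin: centre of its underside.
- tweezers: Steel tweezers, 122 mm long, 10 mm high, lying to the right of the balance. Origin: centre of the underside.
- slide_box: Carton with a blue lid, 33 x 86 x 46 mm high, on the desk in front of the printer. Origin: centre of its underside.
- loupe: Black stand loupe, 38 mm across, 41 mm high, on the desk in front of the printer. Origin: centre of its underside.
- stapler: Red and black desk stapler, 34 x 128 x 38 mm high, on the desk left of the printer. Origin: centre of its underside.
There are look-alikes about, which are no part of the job. What is meant by the dish is not black, and is the larger of those in its own colour.

How it is judged:
On the way, in this order (a step that is already met when the one before it is completed fails the run):
1. the glass top is fully shut (value of joint shield_top below 0.003 m), for 0.2 s.
2. the tare key is pressed with the fingertips, the top still shut (value of joint tare_key above 0.002 m and value of joint shield_top below 0.004 m and contact force between the fingers and balance above 0.5 N), for 0.1 s.
3. the tare key is up again (value of joint tare_key below 0.0007 m), for 0.1 s.
At the end, for the whole second after the job is handed in: The glass top is shut to within 4 mm, all keys are up, the dish stands still on the pan, and the robot touches nothing (value of joint shield_top below 0.004 m and value of joint each of tare_key, mode_key, print_key, power_key below 0.0007 m and distance between dish and pan_top below 0.015 m and linear speed of dish below 0.02 m/s).
It fails at once if the tare key is pressed while the glass top is open (value of joint tare_key above 0.0015 m and value of joint shield_top above 0.005 m).
It fails at once if another key is pressed (value of joint any of mode_key, print_key, power_key above 0.0015 m).
It fails at once if the balance is handled roughly: pushed or pressed with more than 18 N, or its glass top slammed (faster than 0.4 m/s) (contact force between the arm and balance above 18 N or velocity of joint shield_top below -0.4 m/s).
It fails at once if the dish is touched, lifted or shifted by more than 6 mm (distance of dish from where it was at the start of the episode above 0.006 m or contact force between the arm and dish above 0.3 N).
It fails at once if a thing round the balance is moved by more than 10 mm (distance of any of powder_jar, vial, tweezers, slide_box, loupe, stapler from where it was at the start of the episode above 0.01 m).
It also fails if it takes over 45 s, if anything falls off the work surface, if the arm or the gripper's body presses on something with over 40 N, if the wrist force passes 120 N, or if a joint passes its speed limit or range.

## Robot

A 7-joint arm with a two-finger parallel gripper is mounted at the origin on a cart in front of the work surface, level with it; the furniture and walls round the work are solid. World frame = base frame: x ahead of the robot, y to its left, z up, the work surface at z = 0. Lengths are in m, angles in rad, forces in N, time in s.
With the tool pointing down it reaches from about 0.4 to 0.85 m from the base axis. Payload 4.5 kg.
Tool frame: the origin (TCP) lies on the centre line of the jaws, within the pads' length; the fingertips stand 11 mm ahead of it and the grasp point (between the pads) lies 8 mm behind it; z points along the fingers, y is the line along which they close (so a half turn about z gives the same grasp; the last joint's range is limited). The gripper opens to 88 mm and grips with 3 to 60 N. Pads are 18 mm wide; open, the fingers measure 123 mm over their backs; the gripper's body (75 mm by 187 mm) begins 45 mm behind the grasp point.
Start: joints at [-1.255, 0.689, -0.195, 1.565, 0.157, 0.902, -0.215], TCP at [0.174, 0.6, 0.25] pointing down, gripper open.
Joint ranges: [-3.01, 3.01], [-0.46, 2.08], [-1.47, 1.51], [0.13, 2.56], [-1, 4.14], [0.04, 2.09], [-2.66, 2.66]. Speed limits (rad/s): [2.57, 2.57, 3.14, 3.14, 3.14, 3.14, 3.14].

## Interface

Orientations are given as a unit quaternion [x, y, z, w].
In Python, from plant import * gives the robot as it stands. The module is installed in compiled form; this text tells all that it offers.
- The arm moves only by the tool send_rows, never from a script. Its argument "motion" is a list of rows, each an object of numbers: "x", "y", "z": the shift along the tool's x, y, z in cm; "rx", "ry", "rz": the turn, a rotation vector about the tool's x, y, z in rad; "jaw": the finger opening in cm, from 0 to 8.81. In form: [{"x": .., "y": .., "z": .., "rx": .., "ry": .., "rz": .., "jaw": ..}, ...]. A call has exactly 5 rows; each row shifts and turns the commanded pose from where the row before left it, along the tool's axes as they then stand; what a row does not reach is not made up. A row lasts 1/10 s, in which the tool goes at most 50 mm and 8.59 degrees, less where a joint would pass 70% of its speed; a pose out of reach is approached as far as the arm can. A call is refused whole if a number of a shift passes 5 or a number of a turn 0.15, either way. A call with a gripper value outside its range is refused whole. The fingers move at their own pace and stop on an object; "grip_force" is the grip in N (left out, the last holds). Time passes only in rows, so rows that do not move let the fingers close, or fill a call up. It gives the time, the measured TCP pose, the force, the opening and the grip force at its end, in the units of the state.
- get_state(): the state, without advancing time (a new reading comes with each control period).
- snapshot(name): name is "side" or "top" or "wrist"; returns a dict with "img" (384x512x3 uint8, red, green, blue), "vertical_fov" (degrees; the focal length in pixels is half the picture's height over the tangent of half this angle, whatever the lens; pixels are square), "cx", "cy" (the principal point, pixels), "extrinsics" (4x4, takes a point from camera to world coordinates). Camera axes: x right, y up, looking along -z (the intrinsics and any distortion apply to the point x, -y, -z); pixel columns grow to the right and rows downward; lengths in m; the calibration is good to about 2 mm. A picture is of the moment at which its call begins. There is no depth.
- finish_job(): hands the job in; it is judged then, once.
The state is a dict: "clock": time; "q": joint angles; "qd": joint speeds; "joint_torque": joint torques, N m; "tool_pos": TCP position; "eef_rot": TCP orientation; "contact_force": force on the tool from outside, world axes, zero at the start; "moment": the same for the moment, N m; "opening": opening from 0.0 (shut) to 1.0 (fully open); "finger_force": force on a finger pad.
Only numpy, scipy, OpenCV 4.12 (cv2) and the standard library are available. Lean on these libraries where they do the work, as an engineer would, in place of code of your own. Each camera call takes 0.05 s, during which the arm holds its last target. There are 200 camera calls.

## Working session

There is one attempt and no reset: what is moved stays moved. The work goes in short steps, Python scripts to look and compute and a tool call to move; the robot and the scene stay as the last step left them, time stands still between calls to the robot, and variables do not carry over. Pictures are saved under pics/ and viewed, at most 10 in all, crops included, and the job is handed in when it is done.

Besides the shell and the picture viewer there is one more tool, called after "Call:" by a JSON object that holds its "op" and its "data", one argument or row to a line. send_rows: Moves the arm, as the interface text tells. Its arguments: {"type":"object","properties":{"motion":{"type":"array"},"grip_force":{"type":"number"}},"required":["motion"]}

```bash
mkdir -p pics; python3 - <<'E'
from plant import *
import cv2, numpy as np, json
np.set_printoptions(precision=4,suppress=True)
s=get_state(); print(s)
for n in ("top","side"):
    d=snapshot(n); cv2.imwrite(f"pics/{n}0.png",d["img"][:,:,::-1]); np.savez(f"{n}0.npz",**d)
    print(n,d["vertical_fov"],d["cx"],d["cy"],[k for k in d]);print(np.array(d["extrinsics"]))
E
```

```text
{'clock': 0.0, 'q': array([-1.2552,  0.69  , -0.1945,  1.5663,  0.1573,  0.9025, -0.2151]), 'qd': array([ 0.0001,  0.0017,  0.0007, -0.0002, -0.0008, -0.002 , -0.0003]), 'joint_torque': array([ -0.0003, -52.7566,  -1.2675, -15.343 ,  -0.0528,   0.0065,
         0.0002]), 'tool_pos': array([0.1737, 0.5997, 0.2489]), 'eef_rot': array([ 0.1404,  0.9901, -0.0009, -0.0001]), 'contact_force': array([-0.795 ,  0.5706, -0.501 ]), 'moment': array([-0.0609, -0.0089, -0.0135]), 'finger_force': 0.0, 'opening': 1.0026950569767419}
top 49.84778012838744 257.0528033451906 190.94789334529113 ['img', 'vertical_fov', 'cx', 'cy', 'extrinsics']
[[-0.0083  0.9878 -0.1552  0.3347]
 [-0.9997 -0.0049  0.0222 -0.0368]
 [ 0.0211  0.1554  0.9876  1.2768]
 [ 0.      0.      0.      1.    ]]
side 57.96353695028341 252.87521824997424 191.71429616062503 ['img', 'vertical_fov', 'cx', 'cy', 'extrinsics']
[[ 0.9993  0.0192 -0.0335  0.5064]
 [-0.0382  0.6201 -0.7836 -0.8566]
 [ 0.0058  0.7843  0.6204  0.751 ]
 [ 0.      0.      0.      1.    ]]
```

View pics/top0.png

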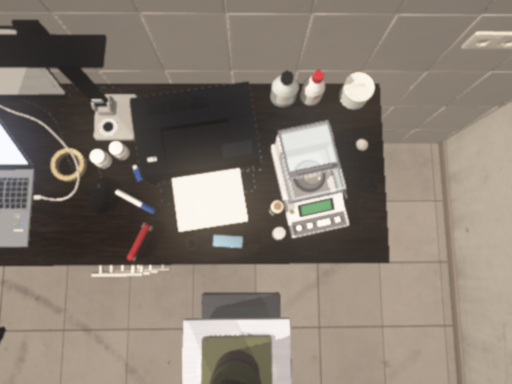

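View pics/side0.png

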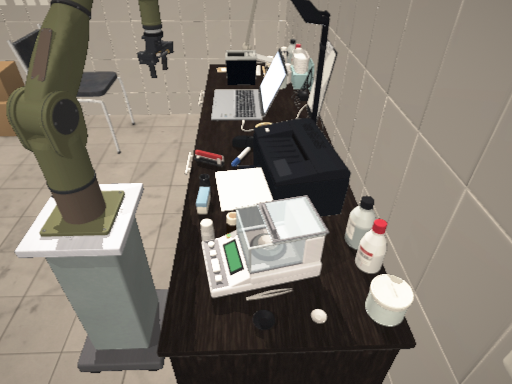

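The top view shows the balance at about (310,180), with its keys facing the robot (row ~225) and a slight yaw. In the side view it is at about (265,245). I'll enlarge both.

```bash
python3 - <<'E'
import cv2
a=cv2.imread("pics/top0.png")[112:242,262:362]; cv2.imwrite("pics/top0c.png",cv2.resize(a,None,fx=4.5,fy=4.5,interpolation=cv2.INTER_CUBIC))
a=cv2.imread("pics/side0.png")[190:300,198:338]; cv2.imwrite("pics/side0c.png",cv2.resize(a,None,fx=5,fy=5,interpolation=cv2.INTER_CUBIC))
E
```

```text
(no output)
```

View pics/top0c.png

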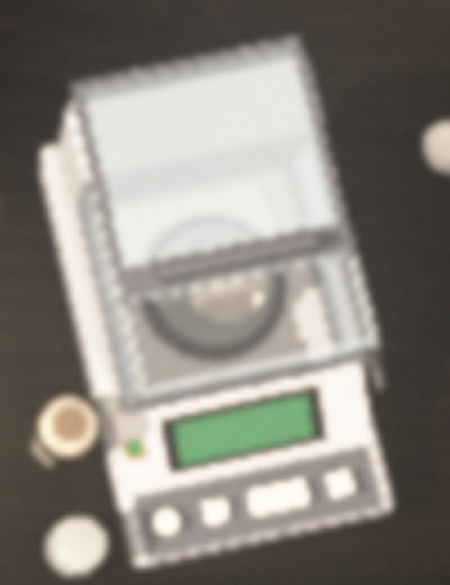

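View pics/side0c.png

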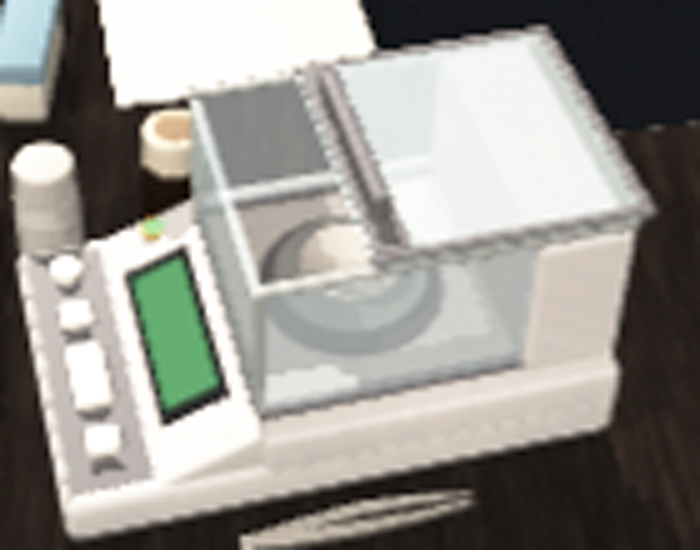

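Top crop (offset 262,112, scale 4.5): key row at power (166,521), mode (214,512), tare (278,497) and print (341,484). The bar runs from about (130,280) to (335,240), and the display is at (245,430). Side crop (offset 198,190, scale 5): tare at (87,375), bar top from about (320,70) to (385,225). Next I'll mask these and cast rays.

```bash
cat > h.py <<'E'
import numpy as np, cv2
np.set_printoptions(precision=4,suppress=True)
def ray(d,u,v):
    f=192/np.tan(np.radians(float(d["vertical_fov"]))/2); E=np.array(d["extrinsics"])
    r=E[:3,:3]@np.array([(u-d["cx"])/f,-(v-d["cy"])/f,-1.]); return E[:3,3],r
def onz(d,u,v,z):
    o,r=ray(d,u,v); return o+r*(z-o[2])/r[2]
def proj(d,p):
    f=192/np.tan(np.radians(float(d["vertical_fov"]))/2); E=np.array(d["extrinsics"])
    c=E[:3,:3].T@(np.array(p)-E[:3,3]); return np.array([d["cx"]+f*c[0]/-c[2],d["cy"]-f*c[1]/-c[2]])
E
python3 - <<'E'
from h import *
from scipy.optimize import least_squares
loc=np.array([[-.12,-.013+o,.0435] for o in(.077,.043,0,-.043)])
allp={}
for n,off,s,guess in(("top",(262,112),4.5,[(166,521),(214,512),(278,497),(341,484)]),("side",(198,190),5,[(67,272),(75,317),(87,377),(102,441)])):
    d=np.load(n+"0.npz"); g=cv2.cvtColor(d["img"],cv2.COLOR_RGB2GRAY)
    S=8; x0,y0=off; c=cv2.resize(g[y0:y0+130,x0:x0+140],None,fx=S,fy=S,interpolation=cv2.INTER_CUBIC)
    m=(c>195).astype(np.uint8); k,lab,st,cen=cv2.connectedComponentsWithStats(m)
    P=[]
    for a in guess:
        q=np.array(a)/s*S; i=lab[int(q[1]),int(q[0])]
        uv=(cen[i]+.5)/S-.5+np.array(off); print(n,i,st[i]/S,uv,onz(d,*uv,.0435)); P.append(onz(d,*uv,.0435))
    P=np.array(P); print(" spacings",np.linalg.norm(np.diff(P,axis=0),axis=1)); allp[n]=P
    def T(p,L): c,s_=np.cos(p[2]),np.sin(p[2]); return L[:,:2]@np.array([[c,s_],[-s_,c]])+p[:2]
    r=least_squares(lambda p:(T(p,loc)-P[:,:2]).ravel(),[.6,-.2,0]); print(" pose",r.x,"res",r.fun)
    # bar end points by eye, on z=.171
    for e in ({"top":[(133,280),(330,238),(120,285)],"side":[(318,68),(385,225)]}[n]):
        u=np.array(e)/s+np.array(off); w=onz(d,*u,.171); R=np.array([[np.cos(r.x[2]),np.sin(r.x[2])],[-np.sin(r.x[2]),np.cos(r.x[2])]])
        print(" bar end",w,"in balance",R@(w[:2]-r.x[:2]))
E
```

```text
top 18 [ 34.125 112.875   5.875   6.25  236.375] [298.5591 227.52  ] [ 0.4173 -0.1875  0.0435]
top 17 [ 44.5   110.625   6.5     6.375 273.75 ] [309.3118 225.2094] [ 0.424  -0.2199  0.0435]
top 16 [ 54.75  106.     14.125   9.    732.25 ] [323.2901 222.1116] [ 0.433  -0.2622  0.0435]
top 15 [ 72.125 104.      6.75    7.    282.125] [337.0005 219.0222] [ 0.442  -0.3039  0.0435]
 spacings [0.0331 0.0432 0.0426]
 pose [ 0.5477 -0.2246  0.2092] res [-0.0002  0.0006  0.0001 -0.0002  0.0001  0.      0.     -0.0004]
 bar end [ 0.5543 -0.1563  0.171 ] in balance [0.0206 0.0655]
 bar end [ 0.5799 -0.2774  0.171 ] in balance [ 0.0205 -0.0583]
 bar end [ 0.5512 -0.1483  0.171 ] in balance [0.0192 0.0739]
side 17 [    3.875    40.5     122.25     65.875 20833.75 ] [259.454  265.7244] [ 0.5499 -0.2725  0.0435]
side 17 [    3.875    40.5     122.25     65.875 20833.75 ] [259.454  265.7244] [ 0.5499 -0.2725  0.0435]
side 17 [    3.875    40.5     122.25     65.875 20833.75 ] [259.454  265.7244] [ 0.5499 -0.2725  0.0435]
side 32 [ 16.625  84.375   7.625   7.125 377.5  ] [217.869  277.3707] [ 0.4438 -0.306   0.0435]
 spacings [0.     0.     0.1113]
 pose [ 0.5535 -0.3971 -1.2649] res [ 0.0285  0.009  -0.0039 -0.0012 -0.0449 -0.0142  0.0202  0.0064]
 bar end [ 0.5584 -0.1743  0.171 ] in balance [-0.211   0.0718]
 bar end [ 0.5831 -0.2882  0.171 ] in balance [-0.095  0.061]
```

```bash
cat >> h.py <<'E'
from scipy.spatial.transform import Rotation as Ro
B=np.array([.5477,-.2246]); YAW=.2092
def bw(x,y,z): c,s=np.cos(YAW),np.sin(YAW); return np.array([B[0]+c*x-s*y,B[1]+s*x+c*y,z])
def wb(p): c,s=np.cos(YAW),np.sin(YAW); d=np.array(p)[:2]-B; return np.array([c*d[0]+s*d[1],-s*d[0]+c*d[1],p[2]])
# wanted tool: z down, y = -balance y, x = balance x
RT=Ro.from_matrix(np.array([[np.cos(YAW),np.sin(YAW),0],[np.sin(YAW),-np.cos(YAW),0],[0,0,-1]]))
def plan(st,pts,step=.045,n=40):
    p=np.array(st["tool_pos"]);R=Ro.from_quat(st["eef_rot"]);pts=list(pts)
    for i in range(n):
        d=pts[0]-p
        if np.linalg.norm(d)<.001 and len(pts)>1: pts.pop(0); d=pts[0]-p
        d=d*min(1,step/max(np.linalg.norm(d),1e-9)); rv=(R.inv()*RT).as_rotvec()
        if np.linalg.norm(rv)>2.9: rv=rv*np.sign(rv[2])
        rv=rv*min(1,.147/max(np.linalg.norm(rv),1e-9))
        t=np.round(R.inv().apply(d)*100,1); rv=np.round(rv,3)
        print(i,t,rv,"->",p)
        p=p+R.apply(t/100);R=R*Ro.from_rotvec(rv)
        if np.linalg.norm(pts[-1]-p)<.002 and np.linalg.norm((R.inv()*RT).as_rotvec())<.01: print("end",p);break
E
python3 - <<'E'
from plant import *; from h import *
print(bw(.06,0,.25),bw(-.12,-.013,.0435))
plan(get_state(),[np.array([.42,.25,.33]),bw(.06,0,.3)])
E
```

```text
[ 0.6064 -0.2121  0.25  ] [ 0.433  -0.2622  0.0435]
0 [-3.5 -2.8 -0.8] [-0.     0.     0.147] -> [0.1737 0.5998 0.249 ]
1 [-3.8 -2.2 -0.8] [-0.     0.     0.147] -> [0.1995 0.5632 0.257 ]
2 [-4.1 -1.7 -0.8] [-0.     0.     0.147] -> [0.2249 0.5274 0.2651]
3 [-4.3 -1.  -0.8] [0.    0.    0.147] -> [0.2501 0.4909 0.2731]
4 [-4.4 -0.4 -0.9] [0.    0.    0.147] -> [0.2757 0.4549 0.2812]
5 [-4.4  0.3 -0.8] [0.    0.    0.147] -> [0.301  0.4187 0.2902]
6 [-4.3  0.9 -0.9] [0.    0.    0.147] -> [0.3268 0.3829 0.2983]
7 [-4.2  1.5 -0.8] [0.    0.    0.147] -> [0.352  0.347  0.3073]
8 [-3.9  2.1 -0.9] [0.    0.    0.147] -> [0.3773 0.3103 0.3154]
9 [-2.3  1.8 -0.6] [0.    0.    0.147] -> [0.4026 0.2739 0.3244]
10 [-3.8  2.4  0.3] [0.    0.    0.147] -> [0.4198 0.2503 0.3304]
11 [-3.4  2.9  0.3] [0.    0.    0.147] -> [0.4366 0.2086 0.3275]
12 [-2.9  3.4  0.3] [0.    0.    0.147] -> [0.4531 0.1671 0.3246]
13 [-2.4  3.8  0.3] [0.    0.    0.147] -> [0.4701 0.1258 0.3216]
14 [-1.8  4.1  0.3] [0.    0.    0.147] -> [0.487  0.0841 0.3187]
15 [-1.2  4.3  0.3] [0.    0.    0.147] -> [0.5039 0.0427 0.3157]
16 [-0.6  4.5  0.3] [0.001 0.    0.147] -> [0.5206 0.0012 0.3128]
17 [0.1 4.5 0.2] [0.    0.001 0.147] -> [ 0.5372 -0.041   0.3099]
18 [0.8 4.4 0.3] [ 0.    -0.     0.005] -> [ 0.5541 -0.0827  0.3079]
19 [0.8 4.4 0.2] [ 0. -0. -0.] -> [ 0.5712 -0.124   0.3049]
20 [0.7 4.4 0.3] [ 0. -0. -0.] -> [ 0.5882 -0.1654  0.3029]
21 [ 0.1  0.5 -0. ] [ 0. -0. -0.] -> [ 0.6041 -0.207   0.2999]
end [ 0.6062 -0.2117  0.2999]
```

Call:
{"op": "send_rows", "data": {
  "motion": [
    {"x": -3.5, "y": -2.8, "z": -0.8, "rx": 0, "ry": 0, "rz": 0.147, "jaw": 0},
    {"x": -3.8, "y": -2.2, "z": -0.8, "rx": 0, "ry": 0, "rz": 0.147, "jaw": 0},
    {"x": -4.1, "y": -1.7, "z": -0.8, "rx": 0, "ry": 0, "rz": 0.147, "jaw": 0},
    {"x": -4.3, "y": -1.0, "z": -0.8, "rx": 0, "ry": 0, "rz": 0.147, "jaw": 0},
    {"x": -4.4, "y": -0.4, "z": -0.9, "rx": 0, "ry": 0, "rz": 0.147, "jaw": 0}
  ]
}}

```text
clock: 0.6
tool_pos: [0.3018, 0.4173, 0.2907]
eef_rot: [0.489, 0.872, -0.0, -0.0]
contact_force: [0.6, 0.3, -0.2]
opening: 0.572
finger_force: 0.0
```

Call:
{"op": "send_rows", "data": {
  "motion": [
    {"x": -4.4, "y": 0.3, "z": -0.8, "rx": 0, "ry": 0, "rz": 0.147, "jaw": 0},
    {"x": -4.3, "y": 0.9, "z": -0.9, "rx": 0, "ry": 0, "rz": 0.147, "jaw": 0},
    {"x": -4.2, "y": 1.5, "z": -0.8, "rx": 0, "ry": 0, "rz": 0.147, "jaw": 0},
    {"x": -3.9, "y": 2.1, "z": -0.9, "rx": 0, "ry": 0, "rz": 0.147, "jaw": 0},
    {"x": -2.3, "y": 1.8, "z": -0.6, "rx": 0, "ry": 0, "rz": 0.147, "jaw": 0}
  ]
}}

```text
clock: 1.1
tool_pos: [0.4214, 0.2473, 0.3313]
eef_rot: [0.771, 0.637, 0.0, 0.001]
contact_force: [0.3, -0.0, 0.1]
opening: 0.113
finger_force: 0.0
```

Call:
{"op": "send_rows", "data": {
  "motion": [
    {"x": -3.8, "y": 2.4, "z": 0.3, "rx": 0, "ry": 0, "rz": 0.147, "jaw": 0},
    {"x": -3.4, "y": 2.9, "z": 0.3, "rx": 0, "ry": 0, "rz": 0.147, "jaw": 0},
    {"x": -2.9, "y": 3.4, "z": 0.3, "rx": 0, "ry": 0, "rz": 0.147, "jaw": 0},
    {"x": -2.4, "y": 3.8, "z": 0.3, "rx": 0, "ry": 0, "rz": 0.147, "jaw": 0},
    {"x": -1.8, "y": 4.1, "z": 0.3, "rx": 0, "ry": 0, "rz": 0.147, "jaw": 0}
  ]
}}

```text
clock: 1.6
tool_pos: [0.5041, 0.0415, 0.3155]
eef_rot: [0.948, 0.319, -0.0, -0.0]
contact_force: [0.1, 0.8, -0.3]
opening: 0.005
finger_force: 0.0
```

Call:
{"op": "send_rows", "data": {
  "motion": [
    {"x": -1.2, "y": 4.3, "z": 0.3, "rx": 0, "ry": 0, "rz": 0.147, "jaw": 0},
    {"x": -0.6, "y": 4.5, "z": 0.3, "rx": 0, "ry": 0, "rz": 0.147, "jaw": 0},
    {"x": 0.1, "y": 4.5, "z": 0.2, "rx": 0, "ry": 0, "rz": 0.147, "jaw": 0},
    {"x": 0.8, "y": 4.4, "z": 0.3, "rx": 0, "ry": 0, "rz": 0.005, "jaw": 0},
    {"x": 0.8, "y": 4.4, "z": 0.2, "rx": 0, "ry": 0, "rz": 0, "jaw": 0}
  ]
}}

```text
clock: 2.1
tool_pos: [0.5885, -0.1663, 0.3019]
eef_rot: [0.995, 0.104, -0.001, -0.0]
contact_force: [0.3, 0.4, 0.5]
opening: 0.003
finger_force: 0.0
```

Call:
{"op": "send_rows", "data": {
  "motion": [
    {"x": 0.7, "y": 4.4, "z": 0.3, "rx": 0, "ry": 0, "rz": 0, "jaw": 0},
    {"x": 0.1, "y": 0.5, "z": 0, "rx": 0, "ry": 0, "rz": 0, "jaw": 0},
    {"x": 0, "y": 0, "z": 0, "rx": 0, "ry": 0, "rz": 0, "jaw": 0},
    {"x": 0, "y": 0, "z": 0, "rx": 0, "ry": 0, "rz": 0, "jaw": 0},
    {"x": 0, "y": 0, "z": 0, "rx": 0, "ry": 0, "rz": 0, "jaw": 0}
  ]
}}

```text
clock: 2.6
tool_pos: [0.6062, -0.2089, 0.2996]
eef_rot: [0.994, 0.106, -0.0, -0.001]
contact_force: [-0.5, -0.5, -0.1]
opening: 0.005
finger_force: 0.0
```

```bash
python3 - <<'E'
from plant import *; from h import *
s=get_state(); print(s["tool_pos"],wb(s["tool_pos"]),s["q"],s["contact_force"])
d=snapshot("wrist"); np.savez("wrist1.npz",**d); cv2.imwrite("pics/wrist1.png",cv2.resize(d["img"][:,:,::-1],None,fx=1.5,fy=1.5,interpolation=cv2.INTER_CUBIC))
print(d["vertical_fov"],np.array(d["extrinsics"]))
for x in(.011,.021,.031): print(x,proj(d,bw(x+.005,.05,.171))*1.5,proj(d,bw(x+.005,-.05,.171))*1.5)
E
```

```text
[ 0.6062 -0.2089  0.2996] [0.0605 0.0032 0.2996] [ 0.0007  0.7076  0.5065  1.4707 -0.3716  1.0603 -0.7711] [-0.4551 -0.5171 -0.0742]
59.301935898099856 [[ 0.2105  0.9353  0.2845  0.6802]
 [-0.9776  0.2021  0.0588 -0.1931]
 [-0.0025 -0.2905  0.9569  0.434 ]
 [ 0.      0.      0.      1.    ]]
0.011 [303.9851 356.9354] [480.5316 357.5906]
0.021 [303.1991 340.5677] [481.5539 341.2208]
0.031 [302.3968 323.8613] [482.5973 324.512 ]
```

View pics/wrist1.png

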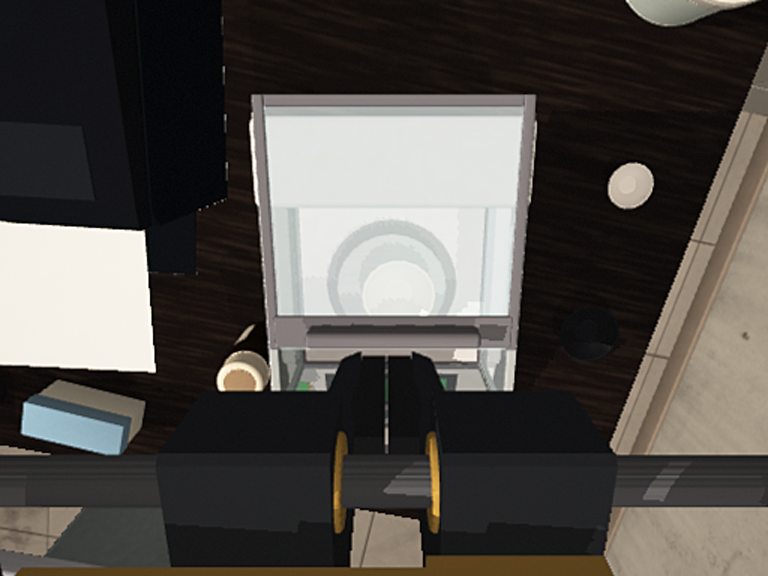

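The wrist view shows the bar's top face spanning columns 305–480, rows ~327–347, so its centre is at balance x ≈ 0.022–0.030, y ≈ 0. This agrees with the top view, and the fingers are over bare glass behind it. Descending now.

Call:
{"op": "send_rows", "data": {
  "motion": [
    {"x": 0, "y": 0.3, "z": 4, "jaw": 0},
    {"x": 0, "y": 0, "z": 4, "jaw": 0},
    {"x": 0, "y": 0, "z": 3, "jaw": 0},
    {"x": 0, "y": 0, "z": 1.3, "jaw": 0},
    {"x": 0, "y": 0, "z": 0.4, "jaw": 0}
  ]
}}

```text
schema error: expected keys x, y, z, rx, ry, rz, jaw
```

Call:
{"op": "send_rows", "data": {
  "motion": [
    {"x": -0.5, "jaw": 0},
    {"x": -0.5, "jaw": 0},
    {"x": -0.5, "jaw": 0},
    {"x": -0.3, "jaw": 0},
    {"x": -0.3, "jaw": 0}
  ]
}}

```text
schema error: expected keys x, y, z, rx, ry, rz, jaw
```

Call:
{"op": "send_rows", "data": {
  "motion": [
    {"x": 0, "y": 0.3, "z": 4, "rx": 0, "ry": 0, "rz": 0, "jaw": 0},
    {"x": 0, "y": 0, "z": 4, "rx": 0, "ry": 0, "rz": 0, "jaw": 0},
    {"x": 0, "y": 0, "z": 3, "rx": 0, "ry": 0, "rz": 0, "jaw": 0},
    {"x": 0, "y": 0, "z": 1.3, "rx": 0, "ry": 0, "rz": 0, "jaw": 0},
    {"x": 0, "y": 0, "z": 0.4, "rx": 0, "ry": 0, "rz": 0, "jaw": 0}
  ]
}}

```text
clock: 3.15
tool_pos: [0.6064, -0.213, 0.1717]
eef_rot: [0.994, 0.105, -0.001, -0.001]
contact_force: [-0.1, -0.6, 0.1]
opening: 0.006
finger_force: 0.0
```

Call:
{"op": "send_rows", "data": {
  "motion": [
    {"x": -0.5, "y": 0, "z": 0, "rx": 0, "ry": 0, "rz": 0, "jaw": 0},
    {"x": -0.5, "y": 0, "z": 0, "rx": 0, "ry": 0, "rz": 0, "jaw": 0},
    {"x": -0.5, "y": 0, "z": 0, "rx": 0, "ry": 0, "rz": 0, "jaw": 0},
    {"x": -0.5, "y": 0, "z": 0, "rx": 0, "ry": 0, "rz": 0, "jaw": 0},
    {"x": -0.5, "y": 0, "z": 0, "rx": 0, "ry": 0, "rz": 0, "jaw": 0}
  ]
}}

```text
clock: 3.65
tool_pos: [0.5827, -0.2197, 0.1736]
eef_rot: [0.995, 0.104, 0.001, 0.0]
contact_force: [1.4, 0.1, 0.4]
opening: 0.004
finger_force: 0.6
```

Call:
{"op": "send_rows", "data": {
  "motion": [
    {"x": -0.5, "y": 0, "z": 0, "rx": 0, "ry": 0, "rz": 0, "jaw": 0},
    {"x": -0.5, "y": 0, "z": 0, "rx": 0, "ry": 0, "rz": 0, "jaw": 0},
    {"x": -0.5, "y": 0, "z": 0, "rx": 0, "ry": 0, "rz": 0, "jaw": 0},
    {"x": -0.5, "y": 0, "z": 0, "rx": 0, "ry": 0, "rz": 0, "jaw": 0},
    {"x": -0.5, "y": 0, "z": 0, "rx": 0, "ry": 0, "rz": 0, "jaw": 0}
  ]
}}

```text
clock: 4.15
tool_pos: [0.5575, -0.2248, 0.1727]
eef_rot: [0.995, 0.104, 0.0, 0.0]
contact_force: [1.2, -0.7, 0.4]
opening: 0.003
finger_force: 0.6
```

```bash
python3 - <<'E'
from plant import *; from h import *
s=get_state(); print(wb(s["tool_pos"]),s["contact_force"])
d=snapshot("wrist"); np.savez("wrist2.npz",**d); cv2.imwrite("pics/wrist2.png",d["img"][:,:,::-1])
E
```

```text
[ 0.0096 -0.0022  0.1727] [ 1.229  -0.7277  0.3993]
```

View pics/wrist2.png

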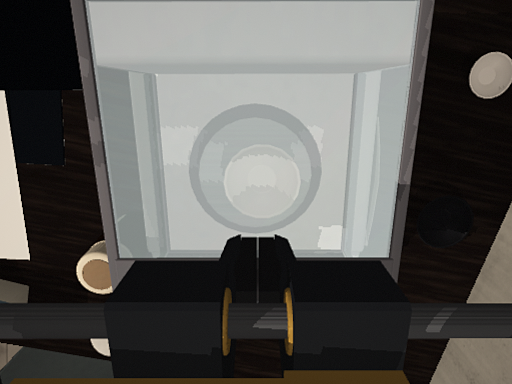

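The wrist picture shows the fingertips at (258,240) against the bar. The force is about 1.3 N, which matches sliding friction. I'll keep pushing, more slowly.

Call:
{"op": "send_rows", "data": {
  "motion": [
    {"x": -0.3, "y": 0, "z": 0, "rx": 0, "ry": 0, "rz": 0, "jaw": 0},
    {"x": -0.3, "y": 0, "z": 0, "rx": 0, "ry": 0, "rz": 0, "jaw": 0},
    {"x": -0.3, "y": 0, "z": 0, "rx": 0, "ry": 0, "rz": 0, "jaw": 0},
    {"x": -0.3, "y": 0, "z": 0, "rx": 0, "ry": 0, "rz": 0, "jaw": 0},
    {"x": -0.3, "y": 0, "z": 0, "rx": 0, "ry": 0, "rz": 0, "jaw": 0}
  ]
}}

```text
clock: 4.7
tool_pos: [0.5429, -0.2278, 0.1726]
eef_rot: [0.995, 0.104, -0.0, -0.0]
contact_force: [1.5, -0.2, -0.7]
opening: 0.005
finger_force: 0.6
```

Call:
{"op": "send_rows", "data": {
  "motion": [
    {"x": -0.1, "y": 0, "z": 0, "rx": 0, "ry": 0, "rz": 0, "jaw": 0},
    {"x": -0.1, "y": 0, "z": 0, "rx": 0, "ry": 0, "rz": 0, "jaw": 0},
    {"x": -0.1, "y": 0, "z": 0, "rx": 0, "ry": 0, "rz": 0, "jaw": 0},
    {"x": -0.1, "y": 0, "z": 0, "rx": 0, "ry": 0, "rz": 0, "jaw": 0},
    {"x": -0.1, "y": 0, "z": 0, "rx": 0, "ry": 0, "rz": 0, "jaw": 0}
  ]
}}

```text
clock: 5.2
tool_pos: [0.5383, -0.2287, 0.1727]
eef_rot: [0.995, 0.104, 0.0, -0.0]
contact_force: [1.7, -1.0, -0.3]
opening: 0.005
finger_force: 0.5
```

Call:
{"op": "send_rows", "data": {
  "motion": [
    {"x": -0.1, "y": 0, "z": 0, "rx": 0, "ry": 0, "rz": 0, "jaw": 0},
    {"x": -0.1, "y": 0, "z": 0, "rx": 0, "ry": 0, "rz": 0, "jaw": 0},
    {"x": -0.1, "y": 0, "z": 0, "rx": 0, "ry": 0, "rz": 0, "jaw": 0},
    {"x": -0.1, "y": 0, "z": 0, "rx": 0, "ry": 0, "rz": 0, "jaw": 0},
    {"x": -0.1, "y": 0, "z": 0, "rx": 0, "ry": 0, "rz": 0, "jaw": 0}
  ]
}}

```text
clock: 5.7
tool_pos: [0.5334, -0.2297, 0.1727]
eef_rot: [0.995, 0.104, 0.0, -0.0]
contact_force: [1.3, -0.7, -0.5]
opening: 0.003
finger_force: 0.5
```

Call:
{"op": "send_rows", "data": {
  "motion": [
    {"x": -0.1, "y": 0, "z": 0, "rx": 0, "ry": 0, "rz": 0, "jaw": 0},
    {"x": -0.1, "y": 0, "z": 0, "rx": 0, "ry": 0, "rz": 0, "jaw": 0},
    {"x": -0.1, "y": 0, "z": 0, "rx": 0, "ry": 0, "rz": 0, "jaw": 0},
    {"x": -0.1, "y": 0, "z": 0, "rx": 0, "ry": 0, "rz": 0, "jaw": 0},
    {"x": -0.1, "y": 0, "z": 0, "rx": 0, "ry": 0, "rz": 0, "jaw": 0}
  ]
}}

```text
clock: 6.2
tool_pos: [0.5301, -0.2305, 0.1728]
eef_rot: [0.995, 0.105, 0.001, 0.0]
contact_force: [5.2, 0.0, -4.3]
opening: 0.006
finger_force: 3.1
```

Call:
{"op": "send_rows", "data": {
  "motion": [
    {"x": -0.1, "y": 0, "z": 0, "rx": 0, "ry": 0, "rz": 0, "jaw": 0},
    {"x": 0, "y": 0, "z": 0, "rx": 0, "ry": 0, "rz": 0, "jaw": 0},
    {"x": 0, "y": 0, "z": 0, "rx": 0, "ry": 0, "rz": 0, "jaw": 0},
    {"x": 0, "y": 0, "z": 0, "rx": 0, "ry": 0, "rz": 0, "jaw": 0},
    {"x": 0, "y": 0, "z": 0, "rx": 0, "ry": 0, "rz": 0, "jaw": 0}
  ]
}}

```text
clock: 6.7
tool_pos: [0.53, -0.2305, 0.1728]
eef_rot: [0.994, 0.105, 0.002, 0.0]
contact_force: [6.6, 1.0, -3.0]
opening: 0.003
finger_force: 3.3
```

Call:
{"op": "send_rows", "data": {
  "motion": [
    {"x": 0.5, "y": 0, "z": 0, "rx": 0, "ry": 0, "rz": 0, "jaw": 0},
    {"x": 1, "y": 0, "z": 0, "rx": 0, "ry": 0, "rz": 0, "jaw": 0},
    {"x": 0, "y": 0, "z": -3, "rx": 0, "ry": 0, "rz": 0, "jaw": 0},
    {"x": 0, "y": 0, "z": -3, "rx": 0, "ry": 0, "rz": 0, "jaw": 0},
    {"x": 0, "y": 0, "z": 0, "rx": 0, "ry": 0, "rz": 0, "jaw": 0}
  ]
}}

```text
clock: 7.2
tool_pos: [0.5441, -0.2294, 0.2362]
eef_rot: [0.995, 0.104, 0.003, 0.002]
contact_force: [0.1, -0.7, 0.1]
opening: 0.004
finger_force: 0.0
```

```bash
python3 - <<'E'
from plant import *; from h import *
s=get_state(); print(wb(s["tool_pos"]),s["contact_force"])
plan(s,[bw(-.12,-.013,.23)],step=.04)
d=snapshot("side"); np.savez("side3.npz",**d); cv2.imwrite("pics/side3.png",cv2.resize(d["img"][180:310,195:345,::-1],None,fx=4.5,fy=4.5,interpolation=cv2.INTER_CUBIC))
E
```

```text
[-0.0046 -0.004   0.2362] [ 0.0987 -0.7025  0.0711]
0 [-4.   0.3  0.2] [ 0.004 -0.005 -0.001] -> [ 0.5441 -0.2294  0.2362]
1 [-4.   0.3  0.2] [0. 0. 0.] -> [ 0.5056 -0.2406  0.2341]
2 [-3.5  0.3  0.2] [0. 0. 0.] -> [ 0.4671 -0.2519  0.2321]
end [ 0.4335 -0.2621  0.2301]
```

View pics/side3.png

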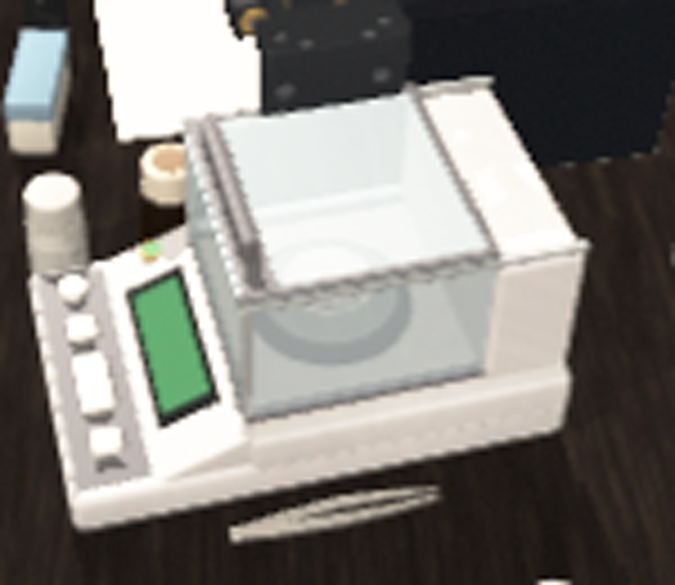

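In the side view the glass plate lies flush with the chamber front and its rear edge meets the housing (bar at about (230,200)), so the top is shut and the surroundings are unchanged. Next is the tare key.

Call:
{"op": "send_rows", "data": {
  "motion": [
    {"x": -4, "y": 0.3, "z": 0.2, "rx": 0.004, "ry": -0.005, "rz": 0, "jaw": 0},
    {"x": -4, "y": 0.3, "z": 0.2, "rx": 0, "ry": 0, "rz": 0, "jaw": 0},
    {"x": -3.5, "y": 0.3, "z": 0.2, "rx": 0, "ry": 0, "rz": 0, "jaw": 0},
    {"x": 0, "y": 0, "z": 2, "rx": 0, "ry": 0, "rz": 0, "jaw": 0},
    {"x": 0, "y": 0, "z": 3, "rx": 0, "ry": 0, "rz": 0, "jaw": 0}
  ]
}}

```text
clock: 7.75
tool_pos: [0.4305, -0.2611, 0.177]
eef_rot: [0.995, 0.103, -0.002, -0.001]
contact_force: [0.6, -0.0, -0.1]
opening: 0.002
finger_force: 0.0
```

Call:
{"op": "send_rows", "data": {
  "motion": [
    {"x": 0, "y": 0, "z": 4, "rx": 0, "ry": 0, "rz": 0, "jaw": 0},
    {"x": 0, "y": 0, "z": 3, "rx": 0, "ry": 0, "rz": 0, "jaw": 0},
    {"x": 0, "y": 0, "z": 2, "rx": 0, "ry": 0, "rz": 0, "jaw": 0},
    {"x": 0, "y": 0, "z": 0, "rx": 0, "ry": 0, "rz": 0, "jaw": 0},
    {"x": 0, "y": 0, "z": 0, "rx": 0, "ry": 0, "rz": 0, "jaw": 0}
  ]
}}

```text
clock: 8.25
tool_pos: [0.4302, -0.2599, 0.0867]
eef_rot: [0.995, 0.104, -0.003, -0.002]
contact_force: [-0.6, -0.6, 0.9]
opening: 0.006
finger_force: 0.0
```

```bash
python3 - <<'E'
from plant import *; from h import *
s=get_state(); print(wb(s["tool_pos"]),s["contact_force"])
d=snapshot("side"); cv2.imwrite("pics/side4.png",cv2.resize(d["img"][200:310,185:285,::-1],None,fx=5,fy=5,interpolation=cv2.INTER_CUBIC))
S=np.load("side3.npz"); print("tare from side",wb(onz(S,94/4.5+195,384/4.5+180,.0435)))
plan(s,[bw(-.12,-.013,.065)],step=.04)
E
```

```text
[-0.1222 -0.0102  0.0867] [-0.5758 -0.5824  0.9228]
tare from side [-0.1171 -0.0189  0.0435]
0 [0.2 0.3 2.2] [-0.005  0.006 -0.001] -> [ 0.4302 -0.2599  0.0867]
end [ 0.4327 -0.2624  0.0647]
```

View pics/side4.png

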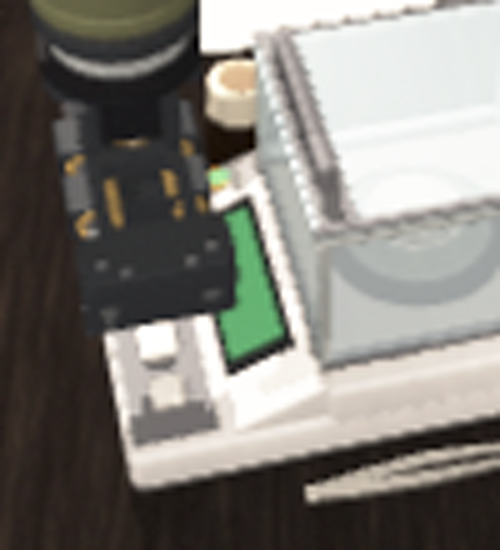

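The side crop shows the gripper over the key row with its body clear of the chamber, and the print key visible and uncovered. I'll shift to the mean of the two tare estimates and come down slowly.

Call:
{"op": "send_rows", "data": {
  "motion": [
    {"x": 0.3, "y": 0.5, "z": 1.0, "rx": -0.005, "ry": 0.006, "rz": 0, "jaw": 0},
    {"x": 0, "y": 0, "z": 1.0, "rx": 0, "ry": 0, "rz": 0, "jaw": 0},
    {"x": 0, "y": 0, "z": 0.5, "rx": 0, "ry": 0, "rz": 0, "jaw": 0},
    {"x": 0, "y": 0, "z": 0.3, "rx": 0, "ry": 0, "rz": 0, "jaw": 0},
    {"x": 0, "y": 0, "z": 0.1, "rx": 0, "ry": 0, "rz": 0, "jaw": 0}
  ]
}}

```text
clock: 8.8
tool_pos: [0.4345, -0.2642, 0.0576]
eef_rot: [0.995, 0.104, 0.0, 0.0]
contact_force: [1.2, -0.6, 0.6]
opening: 0.004
finger_force: 0.0
```

Call:
{"op": "send_rows", "data": {
  "motion": [
    {"x": 0, "y": 0, "z": 0.1, "rx": 0, "ry": 0, "rz": 0, "jaw": 0},
    {"x": 0, "y": 0, "z": 0.1, "rx": 0, "ry": 0, "rz": 0, "jaw": 0},
    {"x": 0, "y": 0, "z": 0.1, "rx": 0, "ry": 0, "rz": 0, "jaw": 0},
    {"x": 0, "y": 0, "z": 0.1, "rx": 0, "ry": 0, "rz": 0, "jaw": 0},
    {"x": 0, "y": 0, "z": 0, "rx": 0, "ry": 0, "rz": 0, "jaw": 0}
  ]
}}

```text
clock: 9.3
tool_pos: [0.4348, -0.2644, 0.0541]
eef_rot: [0.995, 0.104, 0.001, 0.0]
contact_force: [0.7, -0.0, 2.0]
opening: 0.004
finger_force: 0.6
```

Call:
{"op": "send_rows", "data": {
  "motion": [
    {"x": 0, "y": 0, "z": 0.1, "rx": 0, "ry": 0, "rz": 0, "jaw": 0},
    {"x": 0, "y": 0, "z": 0.1, "rx": 0, "ry": 0, "rz": 0, "jaw": 0},
    {"x": 0, "y": 0, "z": 0.1, "rx": 0, "ry": 0, "rz": 0, "jaw": 0},
    {"x": 0, "y": 0, "z": 0, "rx": 0, "ry": 0, "rz": 0, "jaw": 0},
    {"x": 0, "y": 0, "z": 0, "rx": 0, "ry": 0, "rz": 0, "jaw": 0}
  ]
}}

```text
clock: 9.8
tool_pos: [0.4348, -0.2644, 0.0511]
eef_rot: [0.995, 0.104, 0.001, 0.0]
contact_force: [-0.4, -0.4, 1.7]
opening: 0.004
finger_force: 1.4
```

Call:
{"op": "send_rows", "data": {
  "motion": [
    {"x": 0, "y": 0, "z": 0.05, "rx": 0, "ry": 0, "rz": 0, "jaw": 0},
    {"x": 0, "y": 0, "z": 0, "rx": 0, "ry": 0, "rz": 0, "jaw": 0},
    {"x": 0, "y": 0, "z": 0, "rx": 0, "ry": 0, "rz": 0, "jaw": 0},
    {"x": 0, "y": 0, "z": -0.3, "rx": 0, "ry": 0, "rz": 0, "jaw": 0},
    {"x": 0, "y": 0, "z": -0.5, "rx": 0, "ry": 0, "rz": 0, "jaw": 0}
  ]
}}

```text
clock: 10.3
tool_pos: [0.4346, -0.2643, 0.0584]
eef_rot: [0.995, 0.104, 0.0, 0.0]
contact_force: [-0.0, -0.9, -0.1]
opening: 0.006
finger_force: 0.0
```

Call:
{"op": "send_rows", "data": {
  "motion": [
    {"x": 0, "y": 0, "z": -2, "rx": 0, "ry": 0, "rz": 0, "jaw": 0},
    {"x": 0, "y": 0, "z": -4, "rx": 0, "ry": 0, "rz": 0, "jaw": 0},
    {"x": 0, "y": 0, "z": -4, "rx": 0, "ry": 0, "rz": 0, "jaw": 0},
    {"x": 0, "y": 0, "z": -4, "rx": 0, "ry": 0, "rz": 0, "jaw": 0},
    {"x": 0, "y": 0, "z": -2, "rx": 0, "ry": 0, "rz": 0, "jaw": 0}
  ]
}}

```text
clock: 10.8
tool_pos: [0.435, -0.2649, 0.2215]
eef_rot: [0.995, 0.104, 0.002, 0.002]
contact_force: [0.5, 0.1, 0.1]
opening: 0.005
finger_force: 0.0
```

Call:
{"op": "send_rows", "data": {
  "motion": [
    {"x": 0, "y": 0, "z": 0, "rx": 0, "ry": 0, "rz": 0, "jaw": 0},
    {"x": 0, "y": 0, "z": 0, "rx": 0, "ry": 0, "rz": 0, "jaw": 0},
    {"x": 0, "y": 0, "z": 0, "rx": 0, "ry": 0, "rz": 0, "jaw": 0},
    {"x": 0, "y": 0, "z": 0, "rx": 0, "ry": 0, "rz": 0, "jaw": 0},
    {"x": 0, "y": 0, "z": 0, "rx": 0, "ry": 0, "rz": 0, "jaw": 0}
  ]
}}

```text
clock: 11.3
tool_pos: [0.434, -0.264, 0.2176]
eef_rot: [0.995, 0.104, -0.0, -0.0]
contact_force: [-0.1, -1.0, 0.5]
opening: 0.008
finger_force: 0.0
```

```bash
python3 - <<'E'
from plant import *; from h import *
s=get_state(); print(wb(s["tool_pos"]),s["contact_force"])
d=snapshot("side"); cv2.imwrite("pics/side5.png",cv2.resize(d["img"][160:350,165:345,::-1],None,fx=3,fy=3,interpolation=cv2.INTER_CUBIC))
E
```

```text
[-0.1194 -0.0149  0.2176] [-0.0658 -0.962   0.5263]
```

View pics/side5.png

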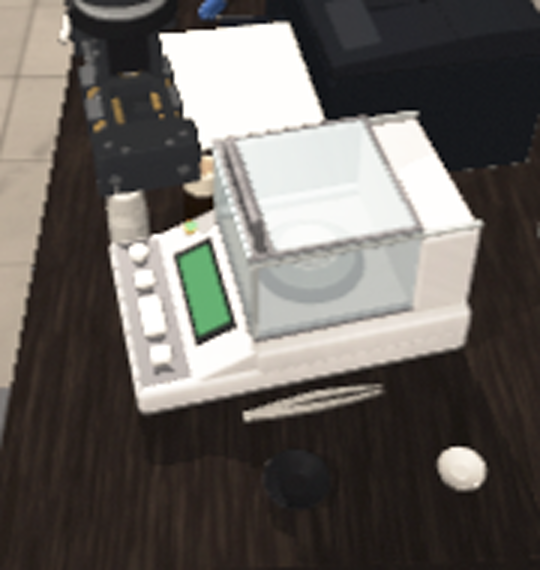

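The top is still shut (bar at about (245,195)), the keys are up (tare at (152,317)), the surroundings are unchanged and the gripper is well clear. Handing in.

```bash
python3 -c "
from plant import *
print(finish_job())"
```

```text
the job is handed in; nothing more can be done
None
```

The glass top is pushed shut, the tare key was pressed about 3.5 mm by the tool reading and released, the gripper is withdrawn clear, and the job is handed in at about 11 s; no verdict came back.

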